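# Shim the machine foot

## Robot

A 6-joint arm with a two-finger parallel gripper is mounted at the origin on a cart in front of the work surface, level with it; the furniture and walls round the work are solid. World frame = base frame: x ahead of the robot, y to its left, z up, the work surface at z = 0. Lengths are in m, angles in rad, forces in N, time in s.
With the tool pointing down it reaches from about 0.375 to 0.75 m from the base axis. Payload 9 kg.
Tool frame: the origin (TCP) lies midway between the tips of the shut fingers; the grasp point (between the pads) lies 19 mm behind it; z points along the fingers, y is the line along which they close (so a half turn about z gives the same grasp; the last joint's range is limited). The gripper opens to 85 mm and grips with 20 to 120 N. Pads are 22 mm wide; open, the fingers measure 114 mm over their backs; the gripper's body (76 mm by 85 mm) begins 54 mm behind the grasp point. The pads swing forward as they close: fully open they stand 13 mm farther back than shut.
Start: joints at [1.055, 0.104, 0.097, 1.564, 0, 1.353], TCP at [0.176, 0.574, 0.231] pointing down, gripper open.
Joint ranges: [-2.99, 2.99], [-0.84, 1.86], [-1.1, 1.16], [-1.84, 2.11], [-1.51, 1.56], [-3.14, 3.14]. Speed limits (rad/s): [2.22, 2.22, 2.57, 3.14, 3.14, 3.14].

## Interface

Orientations are given as a unit quaternion [w, x, y, z].
In Python, from workcell import robot, move_gripper, planner, read_camera, camera_params, sign_off gives the robot as it stands. The module is installed in compiled form; this text tells all that it offers. Calls block until the motion is done:
- robot.movep(position, orientation): joint-space move of the TCP to a pose.
- robot.servo_line(position, frame=None, max_speed=0.15): straight line of the TCP; frame=None keeps the orientation; max_speed is the mean speed in m/s.
- robot.movej(angles): joint-space move.
- move_gripper(opening, newtons=None): finger opening in m; newtons is the grip in N (None keeps the last); returns when the fingers have stopped.
- robot.pause(seconds).
- planner.solve_ik(position, orientation): joint angles nearest the present ones, or None.
- robot.state(): the state.
- read_camera(name): name is "scene" or "top"; returns the picture (420x560x3 uint8, red, green, blue); there is no depth.
- camera_params(name): a dict with "mtx" (3x3 intrinsics, pixels), "R" (3x3) and "t" (3): a world point X has camera coordinates R X + t. Camera axes: x right, y down, z forward; pixel columns grow to the right and rows downward; lengths in m; the calibration is good to about 2 mm. A picture is of the moment at which its call begins. camera_params takes no time and is no camera call.
A pose or a line that the arm cannot do raises robot.MotionError and nothing moves.
- sign_off(): hands the job in; it is judged then, once.
The state is a dict: "clock": time; "qpos": joint angles; "qvel": joint speeds; "tau": joint torques, N m; "position": TCP position; "ee_rot": TCP orientation; "force": force on the tool from outside, world axes, zero at the start; "torque": the same for the moment, N m; "finger_gap": finger opening in m; "grasp_force": force on a finger pad.
Only numpy, scipy, OpenCV 4.12 (cv2) and the standard library are available. Lean on these libraries where they do the work, as an engineer would, in place of code of your own. Each camera call takes 0.05 s, during which the arm holds its last target. There are 200 camera calls.

## Task

Slide the thin brass shim along the top of the bench block until its front end sticks out a good 3 cm over the block's front edge, take it by that end and lay it flat on the blue machine-foot seat, between the cheeks and pushed home against the back stop. It is a precision shim: press it on the block with no more than about 12 N, set it down and push it home gently, do not drop it, and leave the other things on the counter alone. Finish with the shim released and the hand clear.

Things in the scene. Friction and masses are not known exactly. Their poses are not given: they have to be found in the camera images.
- shim: brass shim, 120 mm (its x) x 40 mm (its y) x 3 mm, two 11 mm holes 42 mm either side of its middle; 0.12 to 0.28 kg. Origin: centre of underside; x along its length, z up. Starts lying wholly on the block, -x end to the block's front edge. Too thin to take off a flat surface. Slides on the block with friction about 0.35; a shut fingertip pressed on it with 7 to 10 N drags it, lighter it may slip
- shim_front (a point): middle of the shim's end face on its -x end (the end that must stick out over the block's edge), at half its thickness
- shim_back (a point): middle of the shim's end face on its +x end (the end that goes against the seat's stop), at half its thickness
- block: fixed dark block, top a level bare steel plate 150 mm (its x) x 110 mm (its y), 62 mm above the origin (centre of the underside, maybe below the counter: top 47 to 62 mm over it). Front faces its -x, towards the robot. The top is hinged along its front edge on springs of 12 N m/rad, preload unknown: pressed 95 mm behind the edge it first gives at 0 to 10 N, nearer the edge later; springs back
- block_edge (a point): middle of the block's upper front edge, on its top face; axes as the block's (x towards the block's back, z up)
- seat: fixed blue seat: level pad 80 mm deep (its x), 55 mm above the origin (centre of the pad, at the underside, maybe below the counter: pad 43 to 55 mm over it). Stop 16 mm high along the back, two cheeks 10 mm high, 54 mm apart, starting 20 mm behind the pad's front; open in front (its -x, towards the robot). Foot 130 mm wide reaches 10 mm in front. A shim that is home sticks out 40 mm in front
- seat_stop (a point): middle of the stop's front face where it meets the pad, at pad height; axes as the seat's (x towards the back, z up)
- multimeter: orange and black multimeter, 149 x 75 x 41 mm, bystander, loose
- tape_measure: black tape measure, 37 x 74 x 64 mm, bystander, loose
- cutters_red: red-handled cutters lying flat, 56 x 156 x 12 mm, bystander, loose
- screwdriver_3: green screwdriver, 27 x 145 x 26 mm, bystander, loose
Things that resemble listed ones, but are neither listed nor needed, are in the scene too. Of the things that look like the shim, the smaller one is meant.

How it is judged:
On the way, in this order (a step that is already met when the one before it is completed fails the run):
1. the shim lies flat on the block with its front end at least 25 mm out over the front edge (x of shim_front in the frame of block_edge below -0.025 m and x of shim_back in the frame of block_edge above 0.03 m and z of shim in the frame of block_edge between -0.002 and 0.002 m and angle between shim's own z axis and vertical below 0.05 rad), for 0.2 s.
2. the shim is held in the fingers, lifted off the block (contact force between the fingers and shim above 2 N and contact force between shim and block below 0.05 N and z of shim in the frame of block_edge above 0.015 m), for 0.2 s.
At the end, for the whole second after the job is handed in: The shim lies flat on the seat's pad (within 2.5 mm of pad height, tilt under 0.06 rad), between the cheeks (within 12 mm of the middle, within 0.15 rad of the seat's direction), its back end within 4 mm of the stop, at rest (x of shim_back in the frame of seat_stop above -0.004 m and z of shim in the frame of seat_stop between -0.0025 and 0.0025 m and y of shim in the frame of seat_stop between -0.012 and 0.012 m and angle between the x axis of shim and the x axis of seat, either way round below 0.15 rad and angle between shim's own z axis and vertical below 0.06 rad and linear speed of shim below 0.01 m/s); the robot touches nothing.
It fails at once if the shim is pressed on the block with more than 17 N (contact force between shim and block above 17 N).
It fails at once if the shim is pressed on or pushed against the seat with more than 30 N (contact force between shim and seat above 30 N).
It fails at once if the arm or the fingers themselves press on the block or the seat with more than 30 N (contact force between any of the arm, the fingers and block above 30 N or contact force between any of the arm, the fingers and seat above 30 N).
It fails at once if the shim is dropped: it comes down to the counter (height (world z) of shim below 0.025 m).
It fails at once if the multimeter, tape measure, cutters or screwdriver is moved by more than 30 mm (distance of any of multimeter, tape_measure, cutters_red, screwdriver_3 from where it was at the start of the episode above 0.03 m).
It also fails if it takes over 72 s, if anything falls off the work surface, if the arm or the gripper's body presses on something with over 40 N, if the wrist force passes 120 N, or if a joint passes its speed limit or range.

## Working session

There is one attempt and no reset: what is moved stays moved. The work goes in short steps, each a Python script; the robot and the scene stay as the last script left them, time stands still between calls to the robot, and variables do not carry over. Pictures are saved under pics/ and viewed, at most 12 in all, crops included, and the job is handed in when it is done.

```bash
mkdir -p pics
python3 - <<'E'
from workcell import *
import cv2
for n in("scene","top"):
    im=read_camera(n); cv2.imwrite(f"pics/{n}0.png",im[:,:,::-1]); p=camera_params(n)
    print(n,p["mtx"].round(1).tolist(),p["R"].round(3).tolist(),p["t"].round(3).tolist())
s=robot.state();print(s)
E
```

```text
scene [[389.4, 0.0, 277.7], [0.0, 389.4, 210.7], [0.0, 0.0, 1.0]] [[-0.721, -0.693, 0.004], [-0.321, 0.328, -0.889], [0.615, -0.642, -0.459]] [0.401, 0.215, 0.906]
top [[452.8, 0.0, 285.6], [0.0, 452.8, 204.0], [0.0, 0.0, 1.0]] [[0.008, -1.0, -0.001], [-0.993, -0.008, -0.115], [0.115, 0.002, -0.993]] [0.027, 0.511, 1.341]
{'clock': 0.1, 'qpos': array([ 1.05529201e+00,  1.04633566e-01,  9.65452217e-02,  1.56392707e+00,
       -1.84430208e-05,  1.35312330e+00]), 'qvel': array([-0.00040154, -0.00023679,  0.00311737, -0.00048366, -0.00064681,
       -0.00082239]), 'tau': array([ 5.40351306e-03, -5.58205748e+01,  5.04721999e+01,  1.28780914e-02,
       -3.10721352e-04,  3.51085816e-05]), 'position': array([0.17589217, 0.5733133 , 0.23060263]), 'ee_rot': array([-2.09871719e-04,  1.48365832e-01,  9.88932358e-01, -5.72348210e-04]), 'force': array([ 0.31414012, -0.3654947 ,  0.56696769]), 'torque': array([-0.00346133,  0.03585015, -0.01420903]), 'grasp_force': 0.0, 'finger_gap': 0.08495637383072827}
```

View pics/scene0.png

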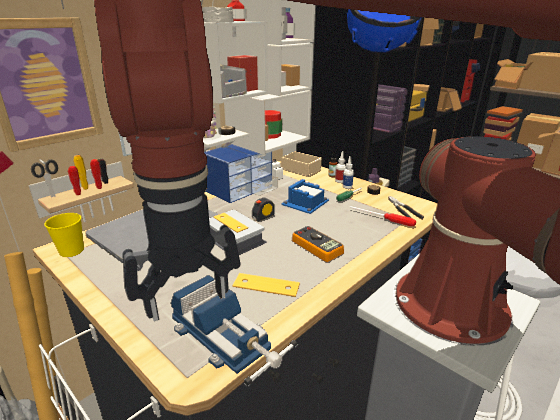

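View pics/top0.png

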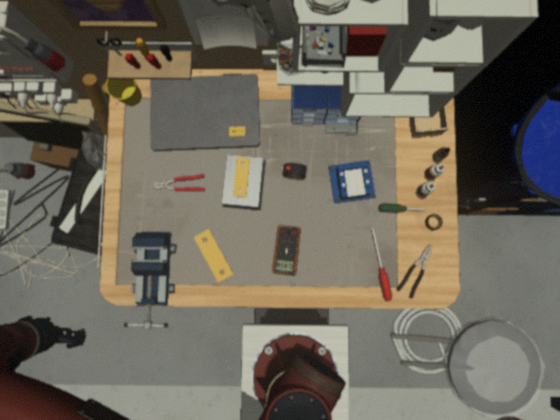

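The things that could be the shim in the top view are: a brass strip on the pale-topped block (242,178), a longer brass strip on the counter (213,255), and a small yellow tag on the slate plate (237,131). The one on the block fits the description. The seat is the blue part at (352,182). I'll check both in close crops.

Run:
```python
import cv2,numpy as np
a=cv2.imread("pics/top0.png")
c=cv2.resize(a[145:220,210:280],None,fx=8,fy=8,interpolation=cv2.INTER_CUBIC)
d=cv2.resize(a[150:215,320:385],None,fx=8,fy=8,interpolation=cv2.INTER_CUBIC)
cv2.imwrite("pics/c_block.png",c);cv2.imwrite("pics/c_seat.png",d)
```

```text
(no output)
```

View pics/c_block.png

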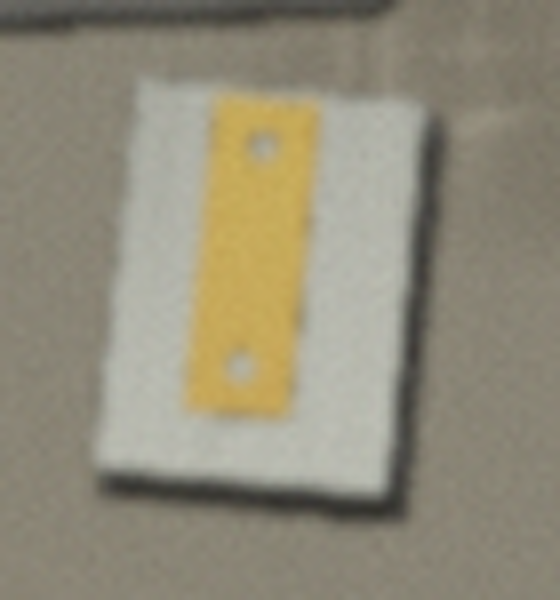

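View pics/c_seat.png

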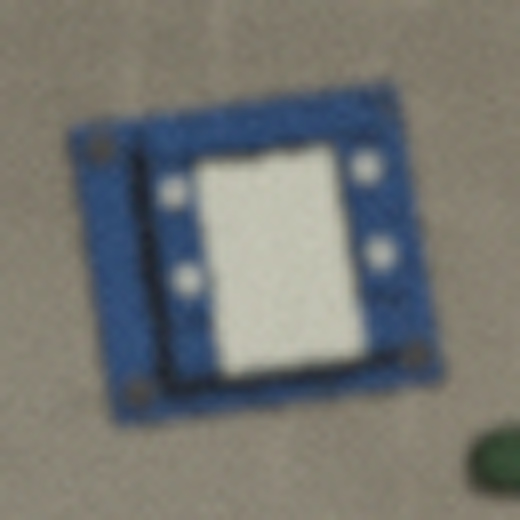

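The crop shows the shim with its two holes on the pale block top: shim corners in crop px are (215,95), (320,100), (292,412), (187,408), and block corners are (138,82), (425,103), (388,497), (98,468). In the seat crop the pale pad runs from front (222,378)-(365,358) to back (198,160)-(333,148), with the stop at the top. Next I'll take an enlarged scene view to get the heights.

Run:
```python
from workcell import *
import cv2,numpy as np
m=np.mean([read_camera("scene").astype(float) for _ in range(8)],0)[:,:,::-1]
t=np.mean([read_camera("top").astype(float) for _ in range(8)],0)[:,:,::-1]
np.savez("avg.npz",scene=m,top=t)
c=m[173:258,200:335].astype(np.uint8)
cv2.imwrite("pics/c_scene.png",cv2.resize(c,None,fx=5.9,fy=5.9,interpolation=cv2.INTER_CUBIC))
```

```text
(no output)
```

View pics/c_scene.png

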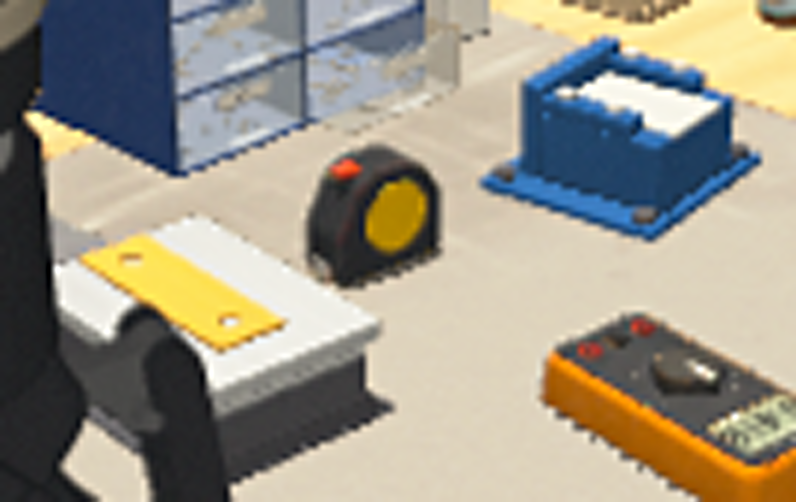

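The scene crop shows: shim front end (220,350)-(285,322), shim back end (82,260)-(145,235), block right front corner (380,328), right back corner (195,213). The seat's pad front edge is (668,138)-(730,98). I'll fit the poses to both cameras.

```bash
cat > h.py <<'E'
from workcell import *
import numpy as np, cv2
from scipy.optimize import least_squares
P={n:camera_params(n) for n in("scene","top")}
def proj(n,X):
    p=P[n];c=p["R"]@np.asarray(X,float)+p["t"];q=p["mtx"]@c;return q[:2]/q[2]
def loc(v,l):
    x,y,z,a=v;c,s=np.cos(a),np.sin(a);return [x+c*l[0]-s*l[1],y+s*l[0]+c*l[1],z+l[2]]
def crop(pts,f,o): return [((np.array(p)+.5)/f-.5+o) for p in pts]
def fit(obs,v0,z=None):
    f=lambda v:np.concatenate([proj(n,loc(v if z is None else [v[0],v[1],z,v[3]],l))-p for n,l,p in obs])
    r=least_squares(f,v0,loss="soft_l1");return r.x,r.fun.reshape(-1,2)
E
python3 - <<'E'
from h import *
np.set_printoptions(precision=4,suppress=True)
B=(210,145);S=(320,150);C=(200,173)
# block: origin block_edge
tp=crop([(138,82),(425,103),(388,497),(98,468)],8,B);L=[(.15,.055,0),(.15,-.055,0),(0,-.055,0),(0,.055,0)]
sc=crop([(380,328),(195,213)],5.9,C);
ob=[("top",l,p) for l,p in zip(L,tp)]+[("scene",L[2],sc[0]),("scene",L[1],sc[1])]
v,r=fit(ob,[.5,.1,.05,0]);print("block",v,r.ravel())
vb=v
# shim: origin = front mid at top of shim
L=[(.12,.02,0),(.12,-.02,0),(0,-.02,0),(0,.02,0)]
tp=crop([(215,95),(320,100),(292,412),(187,408)],8,B);sc=crop([(82,260),(145,235),(285,322),(220,350)],5.9,C)
ob=[("top",l,p) for l,p in zip(L,tp)]+[("scene",l,p) for l,p in zip(L,sc)]
v,r=fit(ob,[.5,.1,.05,0]);print("shimtop",v,r.ravel())
# seat: origin = stop
L=[(0,.027,0),(0,-.027,0),(-.08,-.027,0),(-.08,.027,0)]
tp=crop([(198,160),(333,148),(365,358),(222,378)],8,S);sc=crop([(730,98),(668,138)],5.9,C)
ob=[("top",l,p) for l,p in zip(L,tp)]+[("scene",L[2],sc[0]),("scene",L[3],sc[1])]
v,r=fit(ob,[.5,-.1,.05,0]);print("seat",v,r.ravel())
# bystanders approx (top px at z~.02)
def ray(n,px,z):
    p=P[n];d=p["R"].T@np.linalg.inv(p["mtx"])@[*px,1];o=-p["R"].T@p["t"];return (o+d*(z-o[2])/d[2])[:2]
for n,px,z in[("tape",(294,171),.05),("meterTop",(287,227),.04),("drv",(395,208),.02),("pliers",(180,184),.01),("drawers",(342,126),.1),("long",(213,255),.003)]:print(n,ray("top",px,z))
E
```

```text
block [ 0.5053  0.1678  0.0473 -0.0757] [-0.4036 -0.6047 -0.072  -0.2328  0.0331 -0.3436 -0.3807  0.2054  0.489
 -0.4832  0.9904  1.1109]
shimtop [ 0.5314  0.1691  0.0524 -0.0741] [ 0.0527 -0.4213  0.1481  0.0273 -0.0398  0.3911 -0.2689 -0.2051 -0.3969
 -0.0004 -0.0461  0.1465  0.4588 -0.0039  0.173  -0.0425]
seat [ 0.616  -0.1703  0.0511  0.1116] [-0.3718  0.3464  0.5963  0.023  -0.1275  0.004  -0.2153 -0.6483 -0.6343
  0.7998  1.4016 -0.7637]
tape [0.6087 0.0065]
meterTop [0.4407 0.0262]
drv [ 0.5026 -0.3021]
pliers [0.5726 0.3574]
drawers [ 0.7341 -0.1323]
long [0.3558 0.2508]
```

The fits agree: block top is at z≈0.049, the shim's front end is 26 mm behind the edge, and everything sits within the stated sizes. Now I'll check that a horizontal grasp is reachable, with the fingers pointing +x and closing vertically.

```bash
cat >> h.py <<'E'
from scipy.spatial.transform import Rotation as Ro
EDGE=np.array([.5053,.1680]); YB=-.0750; ZB=.0490
STOP=np.array([.616,-.1703]); YS=.1116; ZS=.0505
def quat(R): q=Ro.from_matrix(R).as_quat();return np.r_[q[3],q[:3]]
def down(a,s=1): # tool z down, tool y across heading a
    y=s*np.array([-np.sin(a),np.cos(a),0]);z=np.array([0,0,-1.]);return quat(np.c_[np.cross(y,z),y,z])
def horiz(a,s=1,pitch=0): # fingers along heading a, dipped by pitch, closing vertically
    h=np.array([np.cos(a),np.sin(a),0]);u=np.array([0,0,1.])
    z=np.cos(pitch)*h-np.sin(pitch)*u;y=s*(np.cos(pitch)*u+np.sin(pitch)*h);return quat(np.c_[np.cross(y,z),y,z])
def at(o,a,x,y=0): return np.array([o[0]+np.cos(a)*x-np.sin(a)*y,o[1]+np.sin(a)*x+np.cos(a)*y])
E
python3 - <<'E'
from h import *
np.set_printoptions(precision=3,suppress=True)
for s in(1,-1):
  print("down",s,planner.solve_ik([*at(EDGE,YB,.08),.06],down(YB,s)))
  for p in(0,.15,.3):
    for o,a,z in((EDGE,YB,ZB),(STOP,YS,ZS)):
      off=-.008 if o is EDGE else -.086
      print(s,p,[planner.solve_ik([*at(o,a,off+d),z+h],horiz(a,s,p)) for d,h in((0,0.002),(-.06,.002),(0,.06))])
E
```

```text
down 1 [ 0.055  0.165 -0.149  1.257  0.     0.13 ]
1 0 [None, None, None]
1 0 [None, None, None]
1 0.15 [None, None, None]
1 0.15 [None, None, None]
1 0.3 [None, None, None]
1 0.3 [None, None, None]
down -1 [ 0.055  0.165 -0.149  1.257  0.    -3.012]
-1 0 [None, None, None]
-1 0 [None, None, None]
-1 0.15 [None, None, None]
-1 0.15 [None, None, None]
-1 0.3 [None, None, None]
-1 0.3 [None, None, None]
```

Fingers can't lie horizontal here. Instead I'll take the overhanging end across its 40 mm width with the tool pointing down: the 22 mm pads bear on the long edges, which gives ample moment for a shim of 0.28 kg or less. First step is to shut the fingers and touch down on the shim, reading the force.

```bash
cat >> h.py <<'E'
def F(n=4):
    f=[]
    for _ in range(n): f.append(robot.state()["force"]);robot.pause(.02)
    return np.mean(f,0)
E
python3 - <<'E'
from h import *
np.set_printoptions(precision=4,suppress=True)
q=down(YB); p=at(EDGE,YB,.080,.001)
move_gripper(0.0)
robot.movep([*p,.17],q); robot.servo_line([*p,.070]); robot.pause(.2)
f0=F(8); print("f0",f0,robot.state()["position"],robot.state()["clock"])
np.save("f0.npy",f0)
z=.060
robot.servo_line([*p,z],max_speed=.05)
while z>.044:
    z-=.001 if z>.0545 else .0005
    robot.servo_line([*p,z],max_speed=.03); f=F(3)-f0
    if abs(f[2])>.7: print(round(z,4),f,robot.state()["position"])
    if abs(f[2])>3.: break
print(robot.state()["clock"])
E
```

```text
f0 [-0.1664 -0.1375  0.174 ] [0.5855 0.163  0.0706] 4.9083
0.058 [ 0.315  -0.1171 -0.7911] [0.5851 0.163  0.058 ]
0.054 [-0.1444  0.2332  3.4305] [0.5853 0.163  0.0543]
7.0583
```

Run:
```python
from h import *
np.set_printoptions(precision=4,suppress=True)
f0=np.load("f0.npy"); p=at(EDGE,YB,.080,.001); z=.054
for i in range(14):
    f=F(4)-f0; print(round(z,4),f,robot.state()["position"][2])
    if f[2]>7.5: break
    z-=.0003
    robot.servo_line([*p,z],max_speed=.02)
print(robot.state()["clock"])
```

```text
0.054 [-0.3661  0.4542  3.1175] 0.054321034374956625
0.0537 [-0.659   0.0414  4.6004] 0.053850546684180524
0.0534 [-0.4776  0.127   4.8694] 0.05360458927365637
0.0531 [-0.9245  0.1109  5.689 ] 0.05332192297585303
0.0528 [-0.6391 -0.0119  5.8111] 0.05313257840178473
0.0525 [-1.1407 -0.082   6.2261] 0.05291235186865713
0.0522 [-1.258   0.3736  6.976 ] 0.052636826324029565
0.0519 [-1.2001 -0.0824  7.3024] 0.0524264587928967
0.0516 [-2.1378 -0.3461  7.6702] 0.05218835144647131
9.6583
```

```bash
cat > drag.py <<'E'
from h import *
np.set_printoptions(precision=3,suppress=True)
def drag(d0,d1,z,y=.001,target=8.,step=.004,zs=.0546,pre=.3):
    f0=np.load("f0.npy"); comp=lambda d:max(0,(target*d-pre)/12*d)
    d=d0;log=[]
    while d>d1+1e-6:
        f=(F(3)-f0); log.append((round(d,3),round(z,4),*f))
        if f[2]>12.5: print("high",f); z+=.001; robot.servo_line([*at(EDGE,YB,d,y),z],max_speed=.03);continue
        k=1/(d*d/12+1/13000) if target*d>pre else 13000
        z-=np.clip(.6*(target-f[2])/k,-.0006,.0006)
        dn=max(d1,d-step); z+=comp(d)-comp(dn); d=dn
        robot.servo_line([*at(EDGE,YB,d,y),z],max_speed=.04)
    f=F(4)-f0; log.append((round(d,3),round(z,4),*f)); print(np.array(log)); print(robot.state()["clock"])
    return z
E
python3 - <<'E'
from drag import *
z=drag(.080,.060,.0516,step=.003); np.save("z.npy",z)
t=read_camera("top");cv2.imwrite("pics/t1.png",t[:,:,::-1]);s=read_camera("scene");cv2.imwrite("pics/s1.png",s[:,:,::-1])
E
```

```text
[[ 0.08   0.052 -1.613 -0.435  7.49 ]
 [ 0.077  0.052  1.621 -0.537  7.165]
 [ 0.074  0.052  2.696 -0.315  7.548]
 [ 0.071  0.052  2.384  0.079  7.523]
 [ 0.068  0.052  2.384 -0.389  8.329]
 [ 0.065  0.052  2.426  0.221  8.15 ]
 [ 0.062  0.052  2.274  0.137  7.685]
 [ 0.06   0.052  3.073 -0.39   7.967]]
11.825
```

Run:
```python
import cv2,numpy as np
a=cv2.imread("pics/s1.png")[173:258,200:335];b=cv2.imread("pics/t1.png")[145:220,210:280]
cv2.imwrite("pics/c1.png",np.hstack([cv2.resize(a,(508,320),interpolation=cv2.INTER_CUBIC),cv2.resize(b,(292,320),interpolation=cv2.INTER_CUBIC)]))
```

```text
(no output)
```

View pics/c1.png

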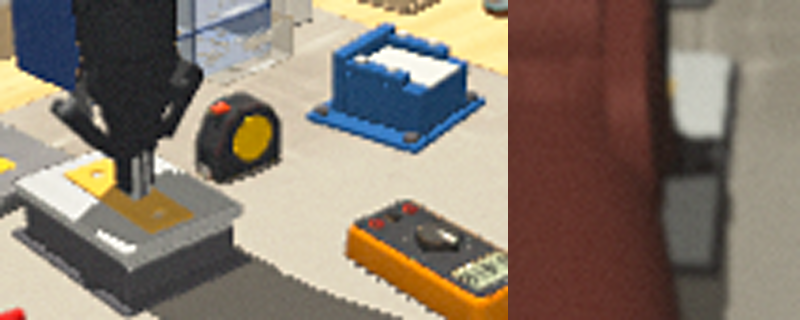

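The shim follows: its front end is now at about scene px (251,230)/(240,234), so it has moved roughly 15 of the 20 mm, with a little slip. I'll continue slightly harder.

Run:
```python
from drag import *
z=drag(.060,.014,float(np.load("z.npy")),step=.003,target=9.); np.save("z.npy",z)
s=read_camera("scene");cv2.imwrite("pics/s2.png",s[:,:,::-1])
a=s[173:273,200:335,::-1];cv2.imwrite("pics/c2.png",cv2.resize(a,None,fx=5.9,fy=5.9,interpolation=cv2.INTER_CUBIC))
```

```text
[[ 0.06   0.052  2.559  0.507  8.274]
 [ 0.057  0.052  2.893 -0.339  8.615]
 [ 0.054  0.052  2.574 -0.366  9.243]
 [ 0.051  0.053  2.387  0.424  8.807]
 [ 0.048  0.053  2.328 -0.545  8.973]
 [ 0.045  0.053  2.101 -0.236  8.969]
 [ 0.042  0.053  2.931  0.156  9.158]
 [ 0.039  0.053  2.202  0.007  8.669]
 [ 0.036  0.053  1.866 -0.079  9.058]
 [ 0.033  0.053  2.28  -0.317  9.097]
 [ 0.03   0.053  1.892 -0.019  9.011]
 [ 0.027  0.053  2.08  -0.353  9.003]
 [ 0.024  0.053  2.397 -0.177  9.339]
 [ 0.021  0.053  1.739 -0.137  9.121]
 [ 0.018  0.053  1.906 -0.027  9.409]
 [ 0.015  0.053  1.788 -0.229  9.685]
 [ 0.014  0.053  3.036  0.058  8.312]]
16.7917
```

View pics/c2.png

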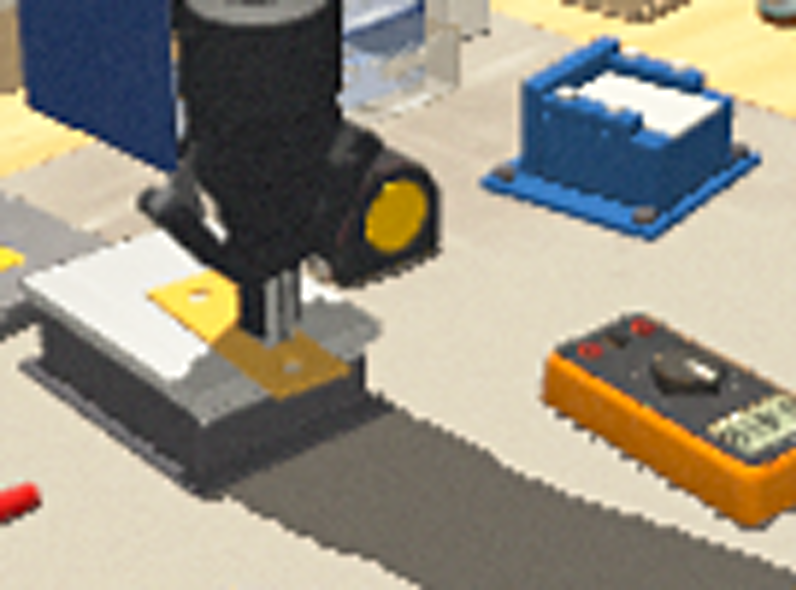

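The shim's front end is now at crop (278,397)-(350,368), its back-left corner at (150,295), and the block's front corners at (205,420)/(380,328). I'll fit these.

Run:
```python
from h import *
np.set_printoptions(precision=4,suppress=True)
C=(200,173)
L={"BL":(.12,.02,0),"FR":(0,-.02,0),"FL":(0,.02,0),"BH":(.102,0,0),"FH":(.018,0,0)}
sc=dict(zip(["BL","FR","FL","BH","FH"],crop([(150,295),(350,368),(278,397),(200,293),(292,365)],5.9,C)))
ob=[("scene",L[k],sc[k]) for k in L]
for z in(.0525,.0545):
    v,r=fit(ob,[.48,.17,z,-.07],z=z)
    d=v[:2]-EDGE;a=YB;print(z,v,"local",d@[np.cos(a),np.sin(a)],d@[-np.sin(a),np.cos(a)],r.ravel())
    for n,px in(("blkFL",(205,420)),("blkFR",(380,328))):
        p=crop([px],5.9,C)[0];r=least_squares(lambda w:proj("scene",[w[0],w[1],z-.003])-p,[.5,.2]);print(n,r.x,at(EDGE,YB,0,.055 if n=="blkFL" else -.055))
```

```text
0.0525 [ 0.4796  0.1784  0.051  -0.1711] local -0.02636464978384254 0.008438122696319321 [-0.3799 -0.447   0.0245  0.166  -0.086  -0.275   0.2243  0.3665  0.1951
  0.1454]
blkFL [0.4944 0.232 ] [0.5094 0.2228]
blkFR [0.4975 0.1185] [0.5012 0.1132]
0.0545 [ 0.4771  0.1807  0.0424 -0.1727] local -0.029109434324299313 0.010516848945206356 [-0.4151 -0.4986  0.0665  0.1881 -0.1025 -0.2453  0.217   0.3234  0.2035
  0.1577]
blkFL [0.4919 0.234 ] [0.5094 0.2228]
blkFR [0.495  0.1209] [0.5012 0.1132]
```

Scene alone leaves the overhang uncertain (about 16 to 29 mm). I'll lift off, swing aside and look with both cameras.

Run:
```python
from h import *
robot.servo_line([*at(EDGE,YB,.014,.001),.16],max_speed=.2)
q=robot.state()["qpos"].copy(); q[0]+=.75; robot.movej(q)
t=np.mean([read_camera("top").astype(float) for _ in range(4)],0)[:,:,::-1].astype(np.uint8)
s=np.mean([read_camera("scene").astype(float) for _ in range(4)],0)[:,:,::-1].astype(np.uint8)
cv2.imwrite("pics/t3.png",t);cv2.imwrite("pics/s3.png",s)
a=cv2.resize(t[145:220,215:275],(480,600),interpolation=cv2.INTER_CUBIC)
b=cv2.resize(s[195:270,205:245],(320,600),interpolation=cv2.INTER_CUBIC)
cv2.imwrite("pics/c3.png",np.hstack([a,cv2.resize(s[195:270,205:245],(320,600),interpolation=cv2.INTER_CUBIC)]))
print(robot.state()["clock"])
```

```text
19.4083
```

View pics/c3.png

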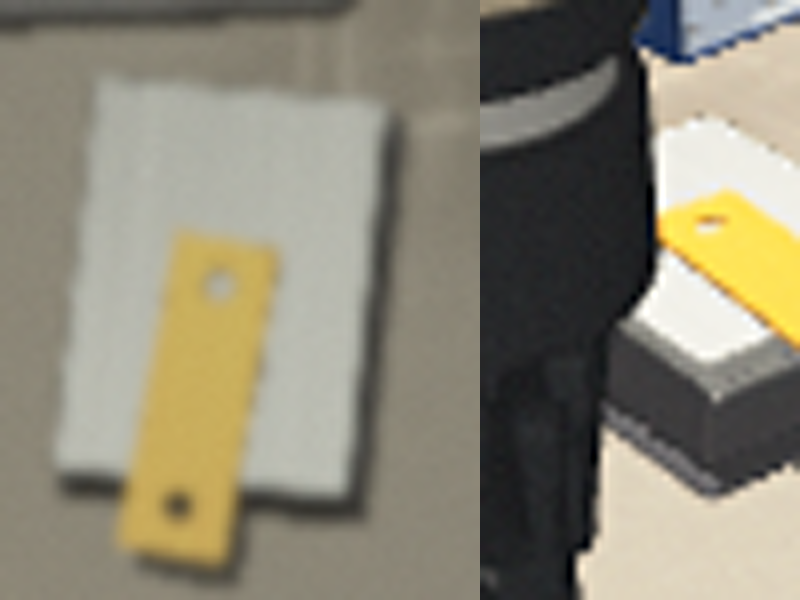

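In the top crop the block corners are (98,80), (388,100), (350,497), (58,470) and the shim corners are (175,232), (278,245), (232,567), (118,548). That puts the overhang at about 28 mm with a slight yaw. One more short stroke on the shim's centreline should give comfortable room.

Run:
```python
from drag import *
T=(215,145)
LB=[(.15,.055,0),(.15,-.055,0),(0,-.055,0),(0,.055,0)];LS=[(.12,.02,0),(.12,-.02,0),(0,-.02,0),(0,.02,0)]
f=lambda pts,L,z:fit([("top",l,p) for l,p in zip(L,crop(pts,8,T))],[.5,.17,z,-.08],z=z)
vb,rb=f([(98,80),(388,100),(350,497),(58,470)],LB,.0515);vs,rs=f([(175,232),(278,245),(232,567),(118,548)],LS,.0545)
c,s=np.cos(vb[3]),np.sin(vb[3]);d=vs[:2]-vb[:2];l=np.array([c*d[0]+s*d[1],-s*d[0]+c*d[1]])
print(vb,abs(rb).max(),vs,abs(rs).max(),"front local",l)
# press point: on shim centreline, x_local(block)=.034
u=np.array([np.cos(vs[3]),np.sin(vs[3])]);pp=vs[:2]+u*.064
# in EDGE frame
e=pp-EDGE;a=YB;print("press EDGE frame",e@[np.cos(a),np.sin(a)],e@[-np.sin(a),np.cos(a)])
np.savez("v.npz",vb=vb,vs=vs)
```

```text
[ 0.504  0.166  0.052 -0.077] 0.30260023750716414 [ 0.477  0.176  0.054 -0.139] 0.49697121142529 front local [-0.028  0.008]
press EDGE frame 0.034869785394586475 0.002039286781532529
```

Run:
```python
from drag import *
q=down(YB);p=at(EDGE,YB,.035,.002)
robot.movep([*p,.09],q); robot.servo_line([*p,.062]);robot.pause(.15)
f0=F(8);np.save("f0.npy",f0)
z=.0555;robot.servo_line([*p,z],max_speed=.03)
for i in range(14):
    f=F(3)-f0
    if f[2]>7:break
    z-=.0005 if f[2]<2 else .0002
    robot.servo_line([*p,z],max_speed=.03)
print(z,f)
z=drag(.035,.016,z,y=.002,step=.0035,target=9.)
robot.servo_line([*at(EDGE,YB,.016,.002),.16],max_speed=.2)
q=robot.state()["qpos"].copy(); q[0]+=.75; robot.movej(q); move_gripper(.07)
t=np.mean([read_camera("top").astype(float) for _ in range(4)],0)[:,:,::-1].astype(np.uint8)
cv2.imwrite("pics/t4.png",t)
cv2.imwrite("pics/c4.png",cv2.resize(t[145:220,215:275],(480,600),interpolation=cv2.INTER_CUBIC))
print(robot.state()["clock"])
```

```text
0.0539 [-4.115  0.063  8.763]
[[ 0.035  0.054 -3.755 -0.578  7.92 ]
 [ 0.032  0.054 -0.849  0.13   6.421]
 [ 0.028  0.054  0.596 -0.541  6.94 ]
 [ 0.025  0.054  0.246  0.328  6.816]
 [ 0.021  0.053  0.235 -0.337  7.167]
 [ 0.018  0.053  0.893  0.063  7.93 ]
 [ 0.016  0.053  2.373 -0.022  7.32 ]]
25.3583
28.4
```

View pics/c4.png

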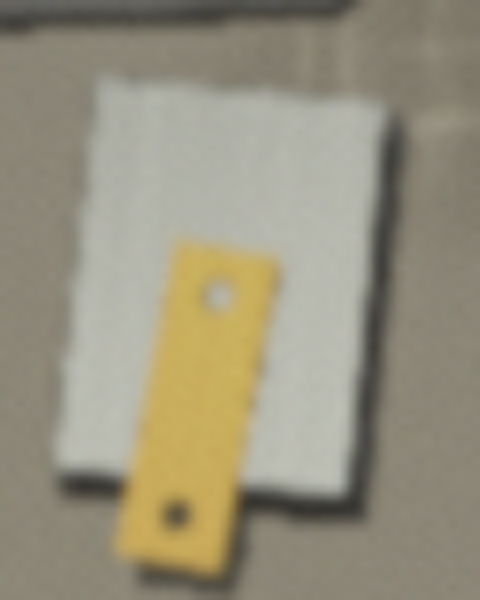

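The shim moved about 4 mm more, with corners now at (172,240), (277,260), (228,578), (115,555), so the overhang is about 32 mm. That is enough for the 22 mm pads. Next I'll fit it, grasp the end across its width and lift.

Run:
```python
from h import *
np.set_printoptions(precision=4,suppress=True)
LS=[(.12,.02,0),(.12,-.02,0),(0,-.02,0),(0,.02,0)]
v,r=fit([("top",l,p) for l,p in zip(LS,crop([(172,240),(277,260),(228,578),(115,555)],8,(215,145)))],[.48,.175,.0545,-.13],z=.0545)
vb=np.load("v.npz")["vb"];d=v[:2]-vb[:2];ov=-(d@[np.cos(vb[3]),np.sin(vb[3])])
print(v,abs(r).max(),"overhang",ov)
assert .027<ov<.042
a=v[3];p=at(v[:2],a,.0135);q=down(a)
robot.movep([*p,.12],q); move_gripper(.065,70)
robot.servo_line([*p,.032],max_speed=.12);robot.pause(.1);f0=F(6);print("pre",f0)
move_gripper(0.0,70);robot.pause(.2);s=robot.state();print(s["finger_gap"],s["grasp_force"],F()-f0,s["position"])
if .036<s["finger_gap"]<.044:
    for h in(.034,.045,.07,.13):
        robot.servo_line([*p,h],max_speed=.06);s=robot.state();print(h,F()-f0,s["torque"],s["finger_gap"],s["grasp_force"])
    robot.pause(.2)
np.savez("g.npz",v=v,p=p)
for n in("scene","top"):cv2.imwrite(f"pics/{n}5.png",read_camera(n)[:,:,::-1])
sc=cv2.imread("pics/scene5.png")
cv2.imwrite("pics/c5.png",cv2.resize(sc[150:270,190:340],None,fx=5,fy=5,interpolation=cv2.INTER_CUBIC))
print(robot.state()["clock"])
```

```text
[ 0.4731  0.1779  0.0545 -0.1492] 0.5045338655684759 overhang 0.031896294180464385
pre [ 0.0804 -0.0352  0.0344]
0.03736868142234451 69.33181643486023 [-1.674   0.6341  4.8725] [0.4867 0.176  0.0326]
0.034 [-0.0776  0.182  -2.2637] [ 0.0203 -0.0188  0.037 ] 0.037516283497226285 70.14211893081665
0.045 [ 0.0935  0.2912 -2.5753] [ 0.029   0.1413 -0.0189] 0.03770211233564205 70.347501039505
0.07 [ 0.0375 -0.0761 -3.0614] [-0.0205  0.1432  0.0696] 0.03784935832108848 70.34321665763855
0.13 [ 0.2723  0.197  -2.6104] [0.0718 0.1025 0.0306] 0.037479959626424975 70.34083485603333
34.625
```

View pics/c5.png

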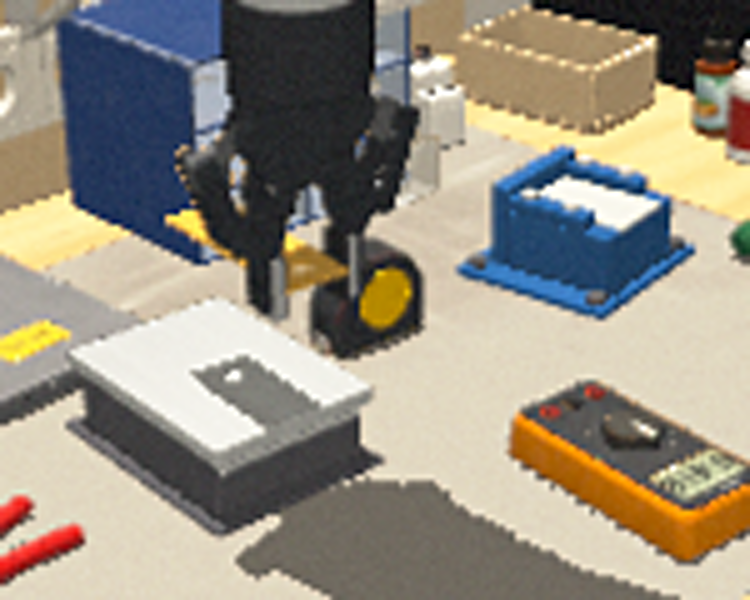

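The shim is held level; its weight reads about 2.7 N, and the tilt slope in the image is unchanged. Now I'll carry it over the tape measure to the seat, lower it by touch, then push it home by touch.

Run:
```python
from h import *
np.set_printoptions(precision=4,suppress=True)
q=down(YS);P=lambda x,z:[*at(STOP,YS,x),z]
x=-.1205
m=(np.array(P(x,.14))+robot.state()["position"])/2
robot.movep(P(x,.14),q)
robot.servo_line(P(x,.043),max_speed=.1);robot.pause(.25)
f0=F(8);print("f0",f0,robot.state()["clock"])
z=.0425
while z>.022:
    robot.servo_line(P(x,z),max_speed=.03);f=F(3)-f0
    if f[2]>1.3: break
    z-=.0007
print("touch",z,f,robot.state()["position"],robot.state()["torque"],robot.state()["clock"])
s=read_camera("scene")[:,:,::-1];t=read_camera("top")[:,:,::-1];cv2.imwrite("pics/s6.png",s);cv2.imwrite("pics/t6.png",t)
cv2.imwrite("pics/c6.png",cv2.resize(s[165:240,265:345],None,fx=7.5,fy=7.5,interpolation=cv2.INTER_CUBIC))
np.savez("pl.npz",z=z,x=x,f0=f0)
```

```text
f0 [-0.1819  0.2135 -2.5844] 37.475
touch 0.029900000000000017 [-0.9735  0.2225  3.733 ] [ 0.4963 -0.1838  0.0301] [0.0746 0.0995 0.0248] 43.175
```

View pics/c6.png

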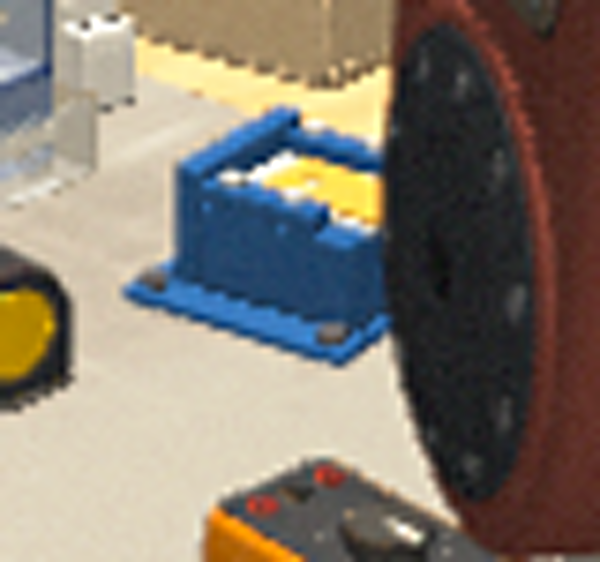

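Touchdown puts the pad at z≈0.049, which agrees with the fit. The shim lies between the cheeks with a visible gap to the stop. I'll push it home gently.

Run:
```python
from h import *
np.set_printoptions(precision=4,suppress=True)
g=np.load("pl.npz");q=down(YS);P=lambda x,z:[*at(STOP,YS,x),z];x=float(g["x"]);z=float(g["z"])+.0003
robot.servo_line(P(x,z),max_speed=.03);b=F(5);print(b-g["f0"])
u=np.array([np.cos(YS),np.sin(YS)]);L=[]
while x<-.096:
    x+=.001;robot.servo_line(P(x,z),max_speed=.03);f=F(3)-b;fx=-f[:2]@u;L.append((round(x,4),round(fx,2),round(f[2],2)))
    if fx>6.5:break
print(L,robot.state()["position"],robot.state()["clock"])
np.savez("pl2.npz",x=x,z=z)
```

```text
[-0.0544 -0.0529  3.5909]
[(-0.1195, np.float64(0.64), np.float64(-0.13)), (-0.1185, np.float64(0.71), np.float64(0.32)), (-0.1175, np.float64(1.04), np.float64(0.38)), (-0.1165, np.float64(0.51), np.float64(-0.46)), (-0.1155, np.float64(0.73), np.float64(0.64)), (-0.1145, np.float64(0.85), np.float64(0.79)), (-0.1135, np.float64(0.65), np.float64(0.8)), (-0.1125, np.float64(0.64), np.float64(1.07)), (-0.1115, np.float64(1.06), np.float64(0.75)), (-0.1105, np.float64(1.62), np.float64(0.52)), (-0.1095, np.float64(0.89), np.float64(2.03)), (-0.1085, np.float64(1.43), np.float64(1.24)), (-0.1075, np.float64(1.57), np.float64(1.84)), (-0.1065, np.float64(1.37), np.float64(1.98)), (-0.1055, np.float64(4.93), np.float64(4.1)), (-0.1045, np.float64(10.48), np.float64(7.16))] [ 0.5108 -0.1821  0.0302] 48.4083
```

It made contact with the stop right where expected (x≈-0.106). I'll ease the load, release, retreat and check.

Run:
```python
from h import *
np.set_printoptions(precision=4,suppress=True)
g=np.load("pl2.npz");P=lambda x,z:[*at(STOP,YS,x),z];x,z=float(g["x"])-.0006,float(g["z"])+.0004
robot.servo_line(P(x,z),max_speed=.03);print(F())
move_gripper(.065);robot.pause(.1);print(F())
robot.servo_line(P(x,.17),max_speed=.15)
q=robot.state()["qpos"].copy();q[0]+=.7;robot.movej(q)
s=np.mean([read_camera("scene").astype(float) for _ in range(4)],0)[:,:,::-1].astype(np.uint8)
t=np.mean([read_camera("top").astype(float) for _ in range(4)],0)[:,:,::-1].astype(np.uint8)
cv2.imwrite("pics/s7.png",s);cv2.imwrite("pics/t7.png",t)
cv2.imwrite("pics/c7.png",np.hstack([cv2.resize(t[150:220,325:375],(400,560),interpolation=cv2.INTER_CUBIC),cv2.resize(s[160:230,280:330],(400,560),interpolation=cv2.INTER_CUBIC)]))
print(robot.state()["clock"])
```

```text
[-5.9836 -1.5063  3.5026]
[-0.0064 -0.1023 -0.3486]
52.15
```

View pics/c7.png

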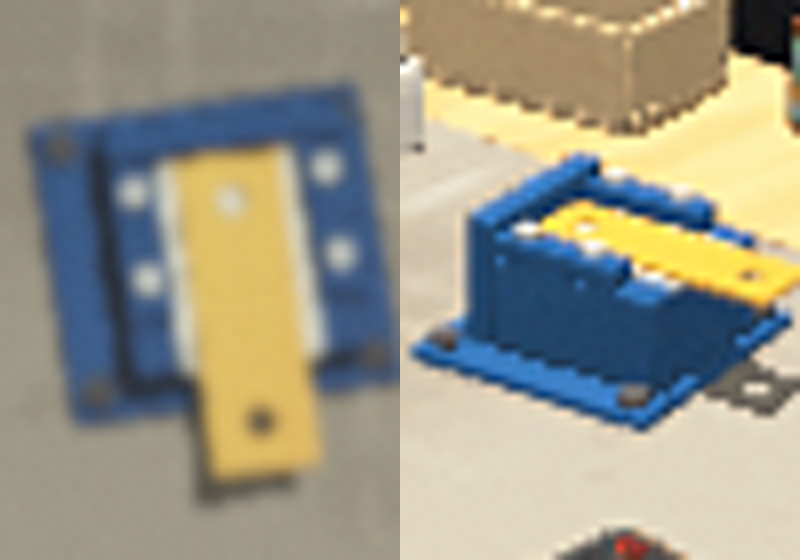

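The shim lies flat and centred on the pad. Its back end is at the stop (crop row ~150), it sticks out about 40 mm in front (rows ~370 to 475), and the hand is clear.

```bash
python3 -c "
from workcell import *
print(sign_off())"
```

```text
the job is handed in; nothing more can be done
None
```

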